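# Hold the sample tray lid open for loading

### The job

Get the sample module ready for a colleague to load vials: first push its front door shut until it clicks fully home on its catch, and only then lift the lid of the vial well by the upright grip on its top. The lid falls shut by itself, so hold it open steadily at 50 degrees from closed (good to a few degrees) and finish while still holding it there. Leave the amber bottle, the small jar and the vial rack where they stand.

Things in the scene. Friction and masses are not known exactly. Their poses are not given: they have to be found in the camera images.
- sampler: dark blue-grey bench instrument, fixed to the bench, 200 deep (x) x 440 wide (y) x 170 mm high; origin at the centre of its underside; its own -x axis points out of its front (towards the robot), +y to its left half (the bay with the front door), -y to its right half (the vial well under the top lid). It may be turned some degrees about the vertical
- door (a joint): angle of the front door in rad: 0 = fully home on its catch, positive = swung out towards the robot about its upright hinge at the left (+y) edge; at most 1.3. It starts part open and swings easily with slight friction. From about 0.09 down to 0.03 rad a sprung roller catch resists with some 3 to 4 N at the free edge; past that it snaps the door home. A door short of the catch stays some 5 degrees ajar. Home on the catch means under 0.015
- door_hinge (a point): point on the door's hinge axis (vertical), on the door's outer face at its left edge, 90 mm above the bench (the door's mid height). Turns with the door: its -y axis runs along the door to the free edge, its -x axis points straight out of the outer face. The pale grey door is 198 wide, 152 high (bench height 14 to 166 mm) and 12 mm thick, with a black pull strip 12 wide, 90 high, 10 mm proud, on the outer face at the free edge (centre 188 mm from the hinge)
- door_pad (a point): good point to push on the door's outer face: 140 mm from the hinge towards the free edge, 36 mm below the door's top edge (130 mm above the bench); axes as door_hinge
- tray_lid (a joint): angle of the lid over the vial well in rad: 0 = shut, positive = its front edge raised about the level hinge along its back (+x) edge; 50 degrees = 0.873; stops at 1.3. Nothing holds it up: from any angle it falls shut (weight about 0.3 to 0.55 kg)
- lid_panel: the lid with its grip: pale grey plate 192 (x) x 212 (y) x 10 mm with a dark window, on the right half of the sampler's top; origin at the centre of the plate (when shut, 176 mm above the bench); turns with the lid; when shut its axes are the sampler's; the hinge axis runs along its own y through the point 96 mm along its own +x from the origin (back edge, mid thickness)
- lid_grip (a point): point to grasp on the black upright grip on the lid near its front edge: an upright block 44 long (along the lid's x) x 16 thick (along y, the hinge direction; pinch it across this) x 44 mm high standing on the plate (its top 49 mm above the hinge axis's level, plate top 5 mm above it). The point lies 160 mm from the hinge axis along the lid's -x, 34 mm along its +z, that is 29 mm above the plate's top and 15 mm below the grip's top; moves and turns with the lid
- amber_bottle: bystander: brown bottle with white cap, 68 mm across, 170 high, on the bench to the right of the sampler; origin under its base
- small_jar: bystander: small jar 44 mm across, 60 high, standing on top of the sampler's left half towards the back; origin under its base
- vial_rack: bystander: low white rack 60 x 110 x 30 mm with small brown vials (48 mm high in all) on the bench in front of the sampler's right half; origin under its base

How it is judged:
By the outcome, as a careful person would: the job done as asked, in the order asked, and still so for the second after the job is handed in, while the arm keeps its last pose, push and grip.
It also fails if it takes over 51 s, if anything falls off the work surface, if the arm or the gripper's body presses on something with over 40 N, if the wrist force passes 120 N, or if a joint passes its speed limit or range.

### The arm

A 6-joint arm with a two-finger parallel gripper is mounted at the origin on the work surface. World frame = base frame: x ahead of the robot, y to its left, z up, the work surface at z = 0. Lengths are in mm, angles in rad, forces in N, time in s.
With the tool pointing down it reaches from about 300 to 850 mm from the base axis. Payload 5.4 kg.
Tool frame: the origin (TCP) lies at the very end of the fingers, on their centre line; the grasp point (between the pads) lies 19 mm behind it (r.hold_point_z is the distance from the TCP to the grasp point, in mm); z points along the fingers, y is the direction in which the jaws open and shut (so a half turn about z gives the same grasp; the last joint's range is limited). The gripper opens to 85 mm and grips with 20 to 120 N. Pads are 22 mm wide; open, the fingers measure 114 mm over their backs; the gripper's body (76 mm by 85 mm) begins 54 mm behind the grasp point. The pads swing forward as they close: fully open they stand 13 mm farther back than shut.
Start: joints at [0.984, 0.158, 1.597, -0, 1.386, -0.21], TCP at [211.578, 534.641, 210.099] pointing down, gripper open.
Joint ranges: [-2.91, 2.91], [-0.94, 2.29], [0.18, 2.7], [-1.29, 4.43], [0.17, 2.64], [-3, 3]. Speed limits (rad/s): [2.57, 2.57, 3.14, 3.14, 3.14, 3.14].

### API

Orientations are given as a 3x3 rotation matrix whose columns are the frame's x, y, z axes.
In Python, from cell import r gives the robot as it stands.
- The arm moves only by the tool jog_arm, never from a script. Its argument "series" is a list of rows, each an object with "offset": the shift along the world's x, y, z in cm, a list of three; "delta_rot": the turn, a rotation vector about the world's x, y, z in degrees, a list of three. A call has exactly 5 rows; each row shifts and turns the commanded pose from where the row before left it; what a row does not reach is not made up. A row lasts 1/12 s, in which the tool goes at most 41.7 mm and 7.16 degrees, less where a joint would pass 70% of its speed; a pose out of reach is approached as far as the arm can. A call is refused whole if a number of a shift passes 4.17 or a number of a turn 7.16, either way. A call with a gripper value outside its range is refused whole. "claw" is the opening, from -1 (shut) to 1 (fully open), set as the call begins (left out, the last holds). The fingers move at their own pace and stop on an object; the grip force is fixed at half the most. Time passes only in rows, so rows that do not move let the fingers close, or fill a call up. It gives the time, the measured TCP pose, the force and the opening at its end, in the units of the state.
- r.get_state(): the state, without advancing time (a new reading comes with each control period).
- r.capture(name): name is "scene" or "top" or "wrist"; returns a dict with "color" (400x640x3 uint8, red, green, blue), "depth" (400x640 float32, mm along the optical axis (not along the pixel's ray), 0 where there is no reading), "K" (3x3 intrinsics, pixels), "k1" (the pictures are not rectified: a ray, as slopes to the right and down, at radius r is drawn at 1 + k1 r^2 times it, then the intrinsics apply), "R" (3x3) and "t" (3): a world point X has camera coordinates R X + t. Camera axes: x right, y down, z forward; pixel columns grow to the right and rows downward; lengths in mm; the calibration is good to about 2 mm. A picture is of the moment at which its call begins.
- r.job_done(): hands the job in, once; it reports no verdict.
Trained networks look in the newest picture that a camera, given by its name, has taken for a name from the list of things; names that differ only in an ending like _2 or _b are one class to them, and where a whole thing is asked for, a point or a joint stands for the part that bears it (a point fixed in the world has none). Each returns a list of dicts, best first, with "confidence" (0 to 1); they miss things now and then, are a little off and sometimes report something else, mostly with a low value. They report only what shows in the picture. A call takes as long as a camera call.
- r.trace(camera, target): "pixels" (400x640 bool, what is visible of it).
- r.tip_of(camera, target): "xyz" ([x, y, z] in mm, in world coordinates, good to about 4 mm: a listed point, or the origin of a listed thing).
The state is a dict: "t": time; "q": joint angles; "qvel": joint speeds; "effort": joint torques, N m; "tcp_pos": TCP position; "eef_rot": TCP orientation; "wrist_force": force on the tool from outside, world axes, zero at the start; "torque": the same for the moment, N m; "opening": finger opening in mm.
Only numpy, scipy, OpenCV 4.12 (cv2) and the standard library are available. Lean on these libraries where they do the work, as an engineer would, in place of code of your own. Each camera call takes 0.05 s, during which the arm holds its last target.

## Working session

There is one attempt and no reset: what is moved stays moved. The work goes in short steps, Python scripts to look and compute and a tool call to move; the robot and the scene stay as the last step left them, time stands still between calls to the robot, and variables do not carry over. Pictures are saved under pics/ and viewed, and the job is handed in when it is done.

Besides the shell and the picture viewer there is one more tool, called after "Call:" as name(argument=value, ...) on one line, values as JSON. jog_arm: Moves the arm, as the interface text tells. Its arguments: {"type":"object","properties":{"series":{"type":"array","items":{"type":"object","properties":{"offset":{"type":"array","items":{"type":"number"}},"delta_rot":{"type":"array","items":{"type":"number"}}}}},"claw":{"type":"number"}},"required":["series"]}

```bash
ls; mkdir -p pics
python3 - <<'E'
from cell import r
import cv2,numpy as np
s=r.get_state()
for k in s: print(k,np.round(s[k],3).tolist())
for c in ["scene","top","wrist"]:
    d=r.capture(c); cv2.imwrite(f"pics/{c}0.png",d["color"][:,:,::-1])
    print(c,d["K"].tolist(),d["k1"],np.round(d["R"],3).tolist(),np.round(d["t"],1))
    for n in ["sampler","door_hinge","door_pad","lid_panel","lid_grip","amber_bottle","small_jar","vial_rack"]:
        print(c,n,[(np.round(x["xyz"],1).tolist(),round(x["confidence"],2)) for x in r.tip_of(c,n)][:2])
    break
E
```

```text
pics
t 0.0
q [0.984, 0.159, 1.598, 0.0, 1.386, -0.21]
qvel [0.001, -0.0, 0.001, -0.001, -0.001, -0.001]
effort [0.001, -39.6, -33.143, -0.0, 0.008, 0.0]
tcp_pos [211.206, 534.111, 209.104]
eef_rot [[-0.93, 0.368, -0.001], [0.368, 0.93, -0.002], [0.0, -0.002, -1.0]]
wrist_force [0.778, 0.386, -0.111]
torque [-0.041, 0.033, -0.02]
opening 85.298
scene [[446.71186251752033, 0.0, 327.4994843835593], [0.0, 446.71186251752033, 200.70793434732215], [0.0, 0.0, 1.0]] -0.04586688462493636 [[0.803, 0.596, -0.011], [0.332, -0.461, -0.823], [-0.496, 0.657, -0.568]] [-379.  -112.3 1438. ]
scene sampler []
scene door_hinge []
scene door_pad [([436.5, 112.6, 129.7], 0.76), ([670.8, -79.3, 175.7], 0.49)]
scene lid_panel [([669.7, -77.2, 175.8], 0.73)]
scene lid_grip [([605.7, -86.7, 211.1], 0.74)]
scene amber_bottle [([595.4, -444.0, 3.6], 0.94)]
scene small_jar [([685.3, 163.0, 170.0], 0.91)]
scene vial_rack [([349.1, -197.2, 0.2], 0.64)]
```

Run:
```python
from cell import r
import cv2,numpy as np
for c in ["top","wrist"]:
    d=r.capture(c); cv2.imwrite(f"pics/{c}0.png",d["color"][:,:,::-1])
    print(c,np.round(d["R"],3).tolist(),np.round(d["t"],1))
    for n in ["sampler","door_hinge","door_pad","lid_panel","lid_grip","amber_bottle","small_jar","vial_rack"]:
        print(c,n,[(np.round(x["xyz"],1).tolist(),round(x["confidence"],2)) for x in r.tip_of(c,n)][:2])
```

```text
top [[0.011, -1.0, 0.015], [-0.982, -0.014, -0.187], [0.187, -0.012, -0.982]] [-125.5  569.7 1035.5]
top sampler [([592.7, -442.2, -1.7], 0.64)]
top door_hinge [([513.4, 229.5, 93.4], 0.67)]
top door_pad [([437.0, 112.6, 127.3], 0.7)]
top lid_panel [([668.0, -72.3, 174.1], 0.62)]
top lid_grip [([603.2, -81.3, 210.3], 0.61)]
top amber_bottle [([595.3, -442.1, -0.4], 0.68)]
top small_jar [([685.9, 167.2, 173.3], 0.94)]
top vial_rack [([349.8, -198.3, -0.4], 0.78)]
wrist [[0.367, 0.93, 0.001], [0.879, -0.348, 0.326], [0.303, -0.119, -0.945]] [-575.9  -43.9  379.6]
wrist sampler []
wrist door_hinge []
wrist door_pad []
wrist lid_panel []
wrist lid_grip []
wrist amber_bottle []
wrist small_jar []
wrist vial_rack []
```

View pics/scene0.png

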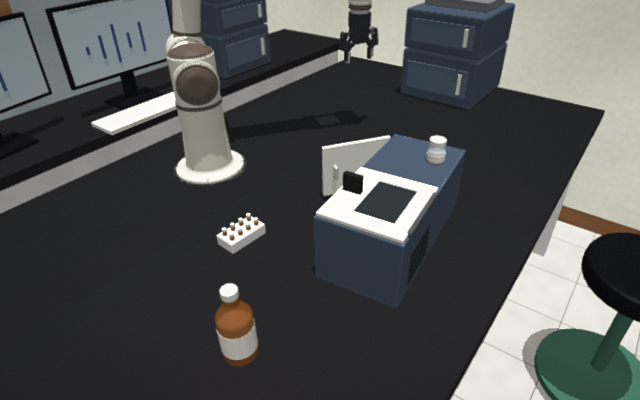

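View pics/top0.png

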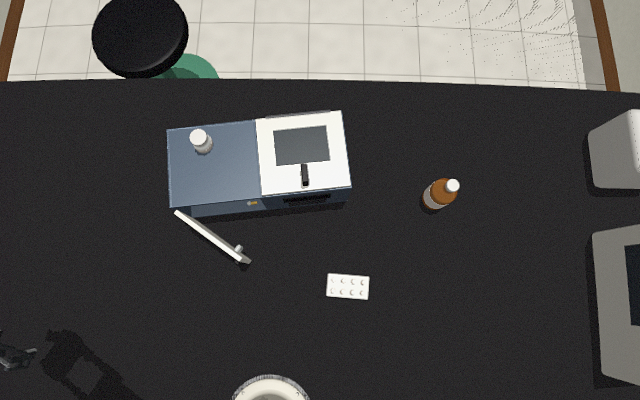

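The scene and top views show the sampler nearly square to the base. The door is part open, with its free edge at top pixel (248,262). The grip is at (305,173), the jar at (200,140), the rack at (348,287) and the bottle at (440,193). Next I'll measure yaw and door angle from depth.

```bash
cat > h.py <<'E'
from cell import r
import cv2,numpy as np
np.set_printoptions(suppress=True,precision=2)
def cloud(d):
    v,u=np.mgrid[0:400,0:640]
    K=d["K"]; D=np.array([d["k1"],0,0,0],float)
    p=cv2.undistortPoints(np.stack([u,v],-1).reshape(-1,1,2).astype(float),K,D).reshape(400,640,2)
    z=d["depth"].astype(float)
    P=np.dstack([p[...,0]*z,p[...,1]*z,z])
    X=(P-d["t"])@d["R"]
    X[z==0]=np.nan
    return X
def find(c,n):
    return [(np.round(x["xyz"],1).tolist(),round(x["confidence"],2)) for x in r.tip_of(c,n)][:2]
E
python3 - <<'E'
from h import *
for c in ["top","scene"]:
    d=r.capture(c); X=cloud(d); np.save(f"/tmp/{c}.npy",X)
    for n in ["lid_panel","door_hinge","lid_grip","door","sampler"]:
        t=r.trace(c,n)
        if not t: print(c,n,'none');continue
        m=t[0]["pixels"]; p=X[m]; p=p[~np.isnan(p[:,0])]
        print(c,n,t[0]["confidence"],m.sum(),np.percentile(p,[2,50,98],axis=0).tolist())
        if n=="lid_panel":
            q=p[(abs(p[:,2]-181)<6)]; print(cv2.minAreaRect(q[:,:2].astype(np.float32)), np.median(q[:,2]))
        if n in("door","door_hinge"):
            # horizontal line fit of whole door
            q=p[(p[:,2]>20)&(p[:,2]<175)]
            vx=cv2.fitLine(q[:,:2].astype(np.float32),cv2.DIST_HUBER,0,.01,.01).ravel(); print("door line",vx,np.degrees(np.arctan2(vx[1],vx[0])))
        if n=="lid_grip":
            q=p[p[:,2]>219-6]; 
            if len(q)>5: print("griptop",cv2.minAreaRect(q[:,:2].astype(np.float32)),np.median(q,axis=0))
    # sampler top left plane
    q=X[(abs(X[...,2]-170)<5)&(X[...,0]>450)&(X[...,0]<800)&(X[...,1]>35)&(X[...,1]<300)]
    print("topleft",len(q),np.percentile(q,[1,50,99],axis=0).tolist())
E
```

```text
top lid_panel 0.9 6988 [[570.8181208902638, -179.61552799795385, 178.1192456304426], [664.8317650347958, -75.14586244996028, 182.99479168724912], [766.3881081054726, 27.68574864388983, 206.97114457603814]]
((670.2402954101562, -75.59309387207031), (200.17051696777344, 214.02964782714844), 7.740730285644531) 182.95101161786363
top door_hinge 0.56 708 [[401.77382496986326, 61.73011878569997, 31.3669258022483], [454.33155284534473, 127.03154899497557, 164.84043010603193], [516.9411713369847, 217.46375880660324, 170.63507023748002]]
door line [  0.57   0.82 460.88 134.67] 55.257412
top lid_grip 0.7 6985 [[571.2461071937365, -179.68134957456454, 178.262076408087], [665.2570507626278, -75.82955643195868, 182.9959048371005], [766.1122487273084, 27.355946907957517, 207.10806985026903]]
griptop ((603.96484375, -84.15816497802734), (44.87112808227539, 15.809125900268555), 7.246618747711182) [602.09 -84.83 226.02]
top door 0.6 815 [[401.34246939190365, 61.735051023254414, 1.992475944631426], [454.1402094827836, 127.05148048312766, 164.22496567519514], [521.4645462801607, 228.0662047447212, 170.
[... 1352 characters left out ...]
.58806037902832) [609.02 -90.55 222.85]
scene door 0.79 2033 [[353.9940135301071, 59.93461932378724, 3.5169872856542077], [446.29420585807173, 107.84423994524693, 122.92023746925368], [515.8829802355999, 228.18481359197654, 167.72936012969177]]
door line [  0.56   0.83 453.51 116.3 ] 55.789486
scene sampler 0.68 18656 [[425.05635522217307, -196.13448815286034, 10.499066114148821], [681.5152853248169, -91.48389994463696, 163.83844323753277], [778.3580641090086, 223.8315856978474, 186.00300971873526]]
topleft 3030 [[471.80545265340123, 40.64940333430968, 165.95617617416235], [634.8030366964501, 129.04319908349893, 170.7272931227738], [748.9864271506563, 251.15862201158197, 173.32005659875233]]
```

Call:
jog_arm(series=[{"offset":[1.2,-2.6,-0.6],"delta_rot":[0,0,2]},{"offset":[1.2,-2.6,-0.6],"delta_rot":[0,0,2]},{"offset":[1.2,-2.6,-0.6],"delta_rot":[0,0,2]},{"offset":[1.2,-2.6,-0.6],"delta_rot":[0,0,2]},{"offset":[1.2,-2.6,-0.6],"delta_rot":[0,0,2]}], claw=-1)

```text
t: 2.37
tcp_pos: [271.9, 403.5, 179.9]
eef_rot: [[-0.98, 0.199, 0.0], [0.199, 0.98, 0.0], [-0.0, 0.0, -1.0]]
wrist_force: [1.2, 0.4, 0.3]
opening: 24.9
```

Run:
```python
from h import *
print([x for x in dir(r) if x[0]!='_'], r.hold_point_z)
```

```text
['Unreachable', 'capture', 'get_state', 'hold_point_z', 'job_done', 'tip_of', 'trace'] 18.700000000000003
```

Call:
jog_arm(series=[{"offset":[1.2,-2.6,-0.6],"delta_rot":[0,0,2]},{"offset":[1.2,-2.6,-0.6],"delta_rot":[0,0,2]},{"offset":[1.2,-2.6,-0.6],"delta_rot":[0,0,2]},{"offset":[1.2,-2.6,-0.6],"delta_rot":[0,0,2]},{"offset":[1.2,-2.6,-0.6],"delta_rot":[0,0,2]}])

```text
t: 2.78
tcp_pos: [332.0, 273.5, 150.1]
eef_rot: [[-1.0, 0.026, 0.001], [0.026, 1.0, 0.0], [-0.001, 0.0, -1.0]]
wrist_force: [1.3, 0.6, -0.3]
opening: -0.3
```

Call:
jog_arm(series=[{"offset":[1.2,-2.6,-0.8],"delta_rot":[0,0,2]},{"offset":[1.2,-2.6,-0.8],"delta_rot":[0,0,2]},{"offset":[1.2,-2.6,-0.8],"delta_rot":[0,0,2]},{"offset":[1.2,-2.4,-0.8],"delta_rot":[0,0,2]},{"offset":[1.0,-2.2,-0.4],"delta_rot":[0,0,1.2]}])

```text
t: 3.2
tcp_pos: [389.7, 149.1, 113.4]
eef_rot: [[-0.991, -0.133, -0.0], [-0.133, 0.991, -0.0], [0.0, -0.0, -1.0]]
wrist_force: [-0.2, 0.2, -0.1]
opening: -0.0
```

Run:
```python
from h import *
s=r.get_state(); print(s["t"],s["q"],s["tcp_pos"],s["wrist_force"],s["eef_rot"])
d=r.capture("top"); cv2.imwrite("pics/top1.png",d["color"][:,:,::-1])
```

```text
3.2 [ 0.07 -0.17  2.12 -0.    1.19 -1.63] [389.74 149.09 113.43] [-0.24  0.23 -0.06] [[-0.99 -0.13 -0.  ]
 [-0.13  0.99 -0.  ]
 [ 0.   -0.   -1.  ]]
```

View pics/top1.png

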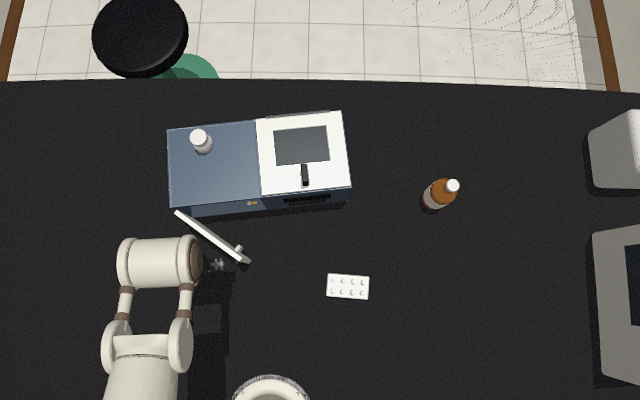

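Call:
jog_arm(series=[{"offset":[0.75,-0.6,0],"delta_rot":[0,0,0]},{"offset":[0.75,-0.6,0],"delta_rot":[0,0,0]},{"offset":[0.75,-0.6,0],"delta_rot":[0,0,0]},{"offset":[0.75,-0.6,0],"delta_rot":[0,0,0]},{"offset":[0.75,-0.6,0],"delta_rot":[0,0,0]}])

```text
t: 3.67
tcp_pos: [427.8, 120.7, 114.3]
eef_rot: [[-0.991, -0.133, 0.0], [-0.133, 0.991, 0.0], [-0.0, 0.0, -1.0]]
wrist_force: [-1.9, 1.8, 0.6]
opening: -0.1
```

Call:
jog_arm(series=[{"offset":[1.0,-0.7,0],"delta_rot":[0,0,0]},{"offset":[1.0,-0.7,0],"delta_rot":[0,0,0]},{"offset":[1.1,-0.4,0],"delta_rot":[0,0,0]},{"offset":[1.1,-0.4,0],"delta_rot":[0,0,0]},{"offset":[1.1,-0.4,0],"delta_rot":[0,0,0]}])

```text
t: 4.08
tcp_pos: [480.8, 94.2, 113.8]
eef_rot: [[-0.991, -0.132, -0.001], [-0.132, 0.991, 0.0], [0.001, 0.0, -1.0]]
wrist_force: [-0.9, 1.9, -0.3]
opening: 0.2
```

Call:
jog_arm(series=[{"offset":[0.6,-0.1,0],"delta_rot":[0,0,0]},{"offset":[0.6,-0.1,0],"delta_rot":[0,0,0]},{"offset":[0.5,-0.1,0],"delta_rot":[0,0,0]},{"offset":[0.5,0,0],"delta_rot":[0,0,0]},{"offset":[0.3,0,0],"delta_rot":[0,0,0]}])

```text
t: 4.5
tcp_pos: [505.6, 91.5, 114.1]
eef_rot: [[-0.991, -0.133, 0.0], [-0.133, 0.991, -0.0], [-0.0, -0.0, -1.0]]
wrist_force: [-1.3, -0.3, 0.1]
opening: -0.2
```

Run:
```python
from h import *
s=r.get_state(); print(s["t"],s["q"],s["tcp_pos"],s["wrist_force"])
d=r.capture("scene"); cv2.imwrite("pics/scene2.png",d["color"][100:300,220:540,::-1].repeat(2,0).repeat(2,1))
```

```text
4.5 [-0.06  0.1   1.86 -0.    1.18 -1.76] [505.57  91.53 114.08] [-1.25 -0.32  0.08]
```

View pics/scene2.png

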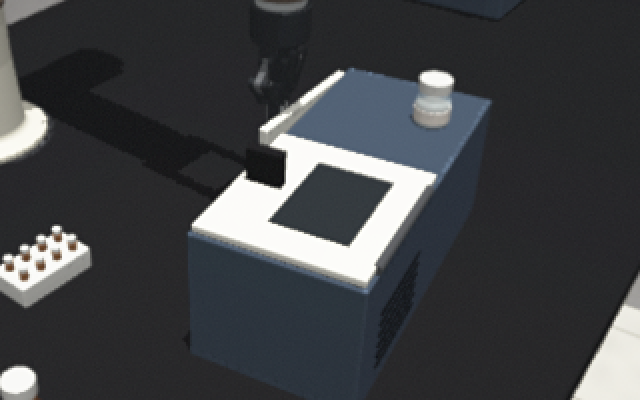

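The door is almost shut, with its free edge about at (268,132) in the crop. I'll push on through the catch in small steps.

Call:
jog_arm(series=[{"offset":[0.2,0.03,0],"delta_rot":[0,0,0]},{"offset":[0.2,0.03,0],"delta_rot":[0,0,0]},{"offset":[0.2,0.03,0],"delta_rot":[0,0,0]},{"offset":[0.2,0.03,0],"delta_rot":[0,0,0]},{"offset":[0.2,0.03,0],"delta_rot":[0,0,0]}])

```text
t: 4.97
tcp_pos: [512.3, 92.5, 114.0]
eef_rot: [[-0.991, -0.133, -0.007], [-0.133, 0.991, -0.002], [0.008, -0.001, -1.0]]
wrist_force: [-14.6, -3.8, 9.3]
opening: -0.3
```

Call:
jog_arm(series=[{"offset":[0.1,0.01,0],"delta_rot":[0,0,0]},{"offset":[0.1,0.01,0],"delta_rot":[0,0,0]},{"offset":[0.1,0.01,0],"delta_rot":[0,0,0]},{"offset":[0.1,0.01,0],"delta_rot":[0,0,0]},{"offset":[0.1,0.01,0],"delta_rot":[0,0,0]}])

```text
t: 5.38
tcp_pos: [519.1, 93.2, 114.0]
eef_rot: [[-0.991, -0.133, -0.002], [-0.133, 0.991, -0.001], [0.003, -0.001, -1.0]]
wrist_force: [-2.0, -1.8, 1.0]
opening: -0.1
```

Call:
jog_arm(series=[{"offset":[0.1,0.01,0],"delta_rot":[0,0,0]},{"offset":[0.1,0.01,0],"delta_rot":[0,0,0]},{"offset":[0.1,0.01,0],"delta_rot":[0,0,0]},{"offset":[0.1,0.01,0],"delta_rot":[0,0,0]},{"offset":[0,0,0],"delta_rot":[0,0,0]}])

```text
t: 5.8
tcp_pos: [521.8, 93.9, 114.0]
eef_rot: [[-0.991, -0.133, -0.006], [-0.133, 0.991, -0.001], [0.006, 0.0, -1.0]]
wrist_force: [-11.3, -2.3, 7.7]
opening: -0.3
```

Call:
jog_arm(series=[{"offset":[0.1,0.01,0],"delta_rot":[0,0,0]},{"offset":[0.1,0.01,0],"delta_rot":[0,0,0]},{"offset":[0,0,0],"delta_rot":[0,0,0]},{"offset":[0,0,0],"delta_rot":[0,0,0]},{"offset":[0,0,0],"delta_rot":[0,0,0]}])

```text
t: 6.22
tcp_pos: [521.7, 93.9, 114.0]
eef_rot: [[-0.991, -0.133, -0.011], [-0.133, 0.991, -0.001], [0.011, -0.0, -1.0]]
wrist_force: [-20.0, -5.1, 14.6]
opening: -0.1
```

Call:
jog_arm(series=[{"offset":[-0.8,-0.1,0],"delta_rot":[0,0,0]},{"offset":[-2,-0.3,0],"delta_rot":[0,0,0]},{"offset":[-3,-0.4,0],"delta_rot":[0,0,0]},{"offset":[-2,-0.3,2],"delta_rot":[0,0,0]},{"offset":[0,0,3.5],"delta_rot":[0,0,0]}])

```text
t: 6.63
tcp_pos: [440.9, 83.8, 164.1]
eef_rot: [[-0.991, -0.133, -0.013], [-0.133, 0.991, 0.001], [0.012, 0.003, -1.0]]
wrist_force: [0.8, -0.3, 0.1]
opening: 0.3
```

Run:
```python
from h import *
s=r.get_state(); print(s["t"],s["q"],s["tcp_pos"],s["wrist_force"])
for c in ["scene","top"]:
    d=r.capture(c); X=cloud(d); cv2.imwrite(f"pics/{c}3.png",d["color"][60:260,140:460,::-1].repeat(2,0).repeat(2,1))
    print(c,find(c,"door_pad"),find(c,"door_hinge"),find(c,"lid_grip"),s["t"])
    q=X[(X[...,2]>20)&(X[...,2]<172)&(X[...,0]>480)&(X[...,0]<580)&(X[...,1]>40)&(X[...,1]<240)]
    np.save(f"/tmp/{c}3.npy",X)
print(r.get_state()["t"])
```

```text
6.6333 [-0.08 -0.13  1.98  0.    1.3  -1.79] [440.89  83.85 164.05] [ 0.76 -0.33  0.14]
scene [([533.7, 90.9, 127.7], 0.68)] [] [] 6.6333
top [([535.8, 92.8, 128.7], 0.6)] [] [([605.6, -84.9, 209.5], 0.63), ([668.8, -73.7, 174.4], 0.32)] 6.6333
7.0333
```

View pics/scene3.png

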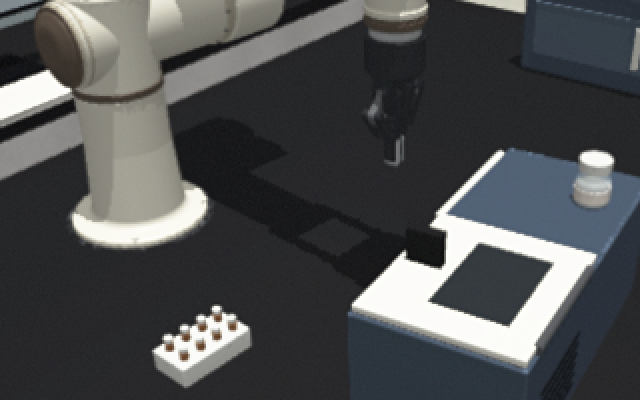

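View pics/top3.png

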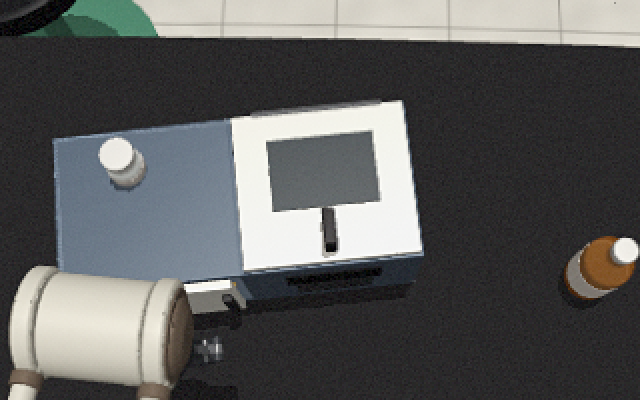

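The door lies flush (pad measured at about (534,91), which matches the shut prediction of (532,91)), and it held firm under a 20 N push. Next I'll go above the grip and check the tilt reach in free air before grasping.

Call:
jog_arm(series=[{"offset":[1,-1,2],"delta_rot":[0,0,0]},{"offset":[1,-1,2],"delta_rot":[0,0,0]},{"offset":[1,-1,2],"delta_rot":[0,0,0]},{"offset":[1,-1,2],"delta_rot":[0,0,0]},{"offset":[1,-1,2],"delta_rot":[0,0,0]}], claw=0.2)

```text
t: 7.45
tcp_pos: [498.2, 32.9, 268.9]
eef_rot: [[-0.991, -0.133, -0.002], [-0.133, 0.991, 0.0], [0.002, 0.001, -1.0]]
wrist_force: [0.3, -0.2, -0.7]
opening: 51.3
```

Call:
jog_arm(series=[{"offset":[2.3,-2.3,0],"delta_rot":[0,0,0]},{"offset":[2.3,-2.3,0],"delta_rot":[0,0,0]},{"offset":[2.3,-2.3,0],"delta_rot":[0,0,0]},{"offset":[2.3,-2.3,0],"delta_rot":[0,0,0]},{"offset":[2.3,-2.4,0],"delta_rot":[0,0,0]}])

```text
t: 7.87
tcp_pos: [613.9, -83.7, 267.5]
eef_rot: [[-0.991, -0.133, -0.002], [-0.133, 0.991, 0.001], [0.002, 0.001, -1.0]]
wrist_force: [0.0, -0.2, -0.3]
opening: 51.4
```

Run:
```python
from h import *
s=r.get_state(); print(s["t"],s["q"],s["tcp_pos"],s["wrist_force"],s["opening"])
for c in ["scene"]:
    d=r.capture(c); cv2.imwrite(f"pics/{c}4.png",d["color"][:,:,::-1])
    print(c,find(c,"lid_grip"))
# lift path for grasp frame
y=np.radians(7.5); sx=np.array([np.cos(y),np.sin(y),0]); sz=np.array([0,0,1.])
H=np.array([605.5,-84.3,210])+160*sx-34*sz
for a in range(0,51,5):
    a=np.radians(a); lx=np.cos(a)*sx-np.sin(a)*sz; lz=np.cos(a)*sz+np.sin(a)*sx
    G=H-160*lx+34*lz; T=G-(18.7-3)*lz   # 3 mm higher than nominal
    print(round(np.degrees(a)),T)
```

```text
7.8667 [-0.33  0.24  1.39  0.    1.51 -2.03] [613.87 -83.73 267.52] [ 0.03 -0.2  -0.29] 51.357717044421825
scene [([603.0, -87.2, 210.3], 0.72)]
0 [605.5 -84.3 194.3]
5 [607.68 -84.01 208.18]
10 [611.06 -83.57 221.81]
15 [615.6  -82.97 235.09]
20 [621.27 -82.22 247.92]
25 [628.03 -81.33 260.2 ]
30 [635.82 -80.31 271.85]
35 [644.59 -79.15 282.76]
40 [654.28 -77.88 292.86]
45 [664.79 -76.49 302.08]
50 [676.06 -75.01 310.33]
```

View pics/scene4.png

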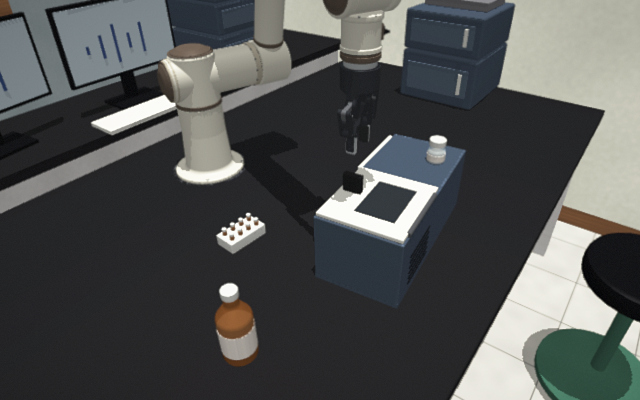

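The fingers at (352,140) are right above the grip at (352,182). I'll rehearse the lift arc in the air.

Call:
jog_arm(series=[{"offset":[0.2,0,1.4],"delta_rot":[-0.65,4.95,0]},{"offset":[0.3,0,1.4],"delta_rot":[-0.65,4.95,0]},{"offset":[0.5,0.1,1.3],"delta_rot":[-0.65,4.95,0]},{"offset":[0.6,0.1,1.3],"delta_rot":[-0.65,4.95,0]},{"offset":[0.7,0.1,1.2],"delta_rot":[-0.65,4.95,0]}])

```text
t: 8.38
tcp_pos: [636.0, -79.1, 335.8]
eef_rot: [[-0.897, -0.132, -0.422], [-0.12, 0.991, -0.055], [0.426, 0.001, -0.905]]
wrist_force: [0.4, -0.6, 0.4]
opening: 51.3
```

Run:
```python
from h import *
s=r.get_state(); print(s["t"],s["q"],s["tcp_pos"],s["eef_rot"])
```

```text
8.3833 [-0.23  0.69  0.71 -0.18  2.14 -2.  ] [636.02 -79.13 335.8 ] [[-0.9  -0.13 -0.42]
 [-0.12  0.99 -0.06]
 [ 0.43  0.   -0.9 ]]
```

Call:
jog_arm(series=[{"offset":[0.8,0.1,1.2],"delta_rot":[-0.65,4.95,0]},{"offset":[0.9,0.1,1.1],"delta_rot":[-0.65,4.95,0]},{"offset":[1,0.1,1.0],"delta_rot":[-0.65,4.95,0]},{"offset":[1,0.1,0.9],"delta_rot":[-0.65,4.95,0]},{"offset":[1.1,0.1,0.8],"delta_rot":[-0.65,4.95,0]}])

```text
t: 8.8
tcp_pos: [622.8, -73.0, 353.7]
eef_rot: [[-0.664, -0.142, -0.734], [-0.095, 0.99, -0.105], [0.741, 0.0, -0.671]]
wrist_force: [0.3, -0.2, 0.3]
opening: 51.3
```

Run:
```python
from h import *
s=r.get_state(); print(s["t"],s["q"],s["tcp_pos"],s["eef_rot"])
```

```text
8.8 [-0.18  1.1   0.19 -0.49  2.61 -2.22] [622.82 -73.05 353.66] [[-0.66 -0.14 -0.73]
 [-0.1   0.99 -0.1 ]
 [ 0.74  0.   -0.67]]
```

The full 50° tilt hits joint 3's limit: the orientation was reached but x fell short. I'll fit a kinematic model from the logged states to choose a tool lean that keeps the whole arc reachable.

```bash
cat > kin.py <<'E'
import numpy as np
from scipy.optimize import least_squares
from scipy.spatial.transform import Rotation as Ro
def Rz(a): return Ro.from_euler('z',a).as_matrix()
def Ry(a): return Ro.from_euler('y',a).as_matrix()
# p: d1,L2,a3,L3,b1,b2,Lt, c6,  s4,s6 fixed signs
def fk(q,p,s4,s6):
    d1,L2,a3,L3,b1,b2,Lt,c6,a5=p
    R=Rz(q[0]); t=np.array([0,0,d1])
    R=R@Ry(q[1]); t=t+R@[0,b1,L2]
    R=R@Ry(q[2]); t=t+R@[a3,0,0]
    R=R@Rz(s4*q[3]); t=t+R@[0,0,L3]
    R=R@Ry(q[4]); t=t+R@[a5,b2,0]
    R=R@Rz(s6*q[5]+c6); t=t+R@[0,0,Lt]
    return t,R
D=[([.984,.159,1.598,0,1.386,-.21],[211.2,534.1,209.1],[[-.93,.368,-.001],[.368,.93,-.002],[0,-.002,-1]]),
([.07,-.17,2.12,0,1.19,-1.63],[389.74,149.09,113.43],[[-.991,-.133,0],[-.133,.991,0],[0,0,-1]]),
([-.06,.10,1.86,0,1.18,-1.76],[505.57,91.53,114.08],[[-.991,-.133,0],[-.133,.991,0],[0,0,-1]]),
([-.08,-.13,1.98,0,1.30,-1.79],[440.89,83.85,164.05],[[-.991,-.133,-.013],[-.133,.991,.001],[.012,.003,-1]]),
([-.33,.24,1.39,0,1.51,-2.03],[613.87,-83.73,267.52],[[-.991,-.133,-.002],[-.133,.991,.001],[.002,.001,-1]]),
([-.23,.69,.71,-.18,2.14,-2.0],[636.02,-79.13,335.8],[[-.897,-.132,-.422],[-.12,.991,-.055],[.426,.001,-.905]])]
E
python3 - <<'E'
from h import *
from kin import *
import json
s=r.get_state()
D.append((s["q"],s["tcp_pos"],s["eef_rot"]))
json.dump([[np.array(a).tolist() for a in d] for d in D],open("D.json","w"))
best=None
for s4 in(1,-1):
  for s6 in(1,-1):
    for c6 in np.arange(-3,3.2,1.5):
      def f(p):
        o=[]
        for q,t,R in D:
            T,Q=fk(q,p,s4,s6); o+=list((T-t)/5); o+=list((Q-np.array(R)).ravel()*40)
        return o
      x=least_squares(f,[300,400,0,350,100,0,250,c6,0],x_scale=[100]*7+[1,100])
      if best is None or x.cost<best[0]: best=(x.cost,s4,s6,x.x,np.array(x.fun).reshape(len(D),12))
print(best[:4]); print(best[4][:,:3]*5); print(abs(best[4][:,3:]/40).max(1))
E
```

```text
(np.float64(0.8154567303138255), 1, 1, array([305.89, 384.1 ,  54.73, 516.55, 125.29,  -5.27, 327.65,   1.57,
        -3.7 ]))
[[-0.23 -0.04 -1.02]
 [-0.29 -1.46  1.32]
 [ 0.44 -1.68 -0.29]
 [-0.07  1.22  0.07]
 [ 0.15  0.29 -1.38]
 [ 1.41  2.13  2.12]
 [-0.95 -0.84 -0.83]]
[0.   0.   0.   0.01 0.   0.01 0.  ]
```

```bash
cat > plan.py <<'E'
from kin import *
import json
D=json.load(open("D.json"))
P0=[305.89,384.1,54.73,516.55,125.29,-5.27,327.65,1.5708,-3.7]
def f(p):
    o=[]
    for q,t,R in D:
        T,Q=fk(q,p,1,1); o+=list((T-np.array(t))/5); o+=list((Q-np.array(R)).ravel()*40)
    return o
P=least_squares(f,P0,x_scale=[100]*7+[1,100]).x
lo=np.array([-2.91,-.94,.18,-1.29,.17,-3]);hi=np.array([2.91,2.29,2.7,4.43,2.64,3])
def ik(T,R,q0):
    def g(q):
        t,Q=fk(q,P,1,1); return np.r_[(t-T),(Q-R).ravel()*300]
    s=least_squares(g,np.clip(q0,lo+1e-6,hi-1e-6),bounds=(lo,hi)); return s.x,np.linalg.norm(s.fun[:3]),np.abs(s.fun[3:]).max()/300
YAW=np.radians(7.5); sx=np.array([np.cos(YAW),np.sin(YAW),0]); sy=np.array([-np.sin(YAW),np.cos(YAW),0]); sz=np.array([0,0,1.])
G0=np.array([605.5,-84.3,210]); H=G0+160*sx-34*sz
def tool(a,phi,up=3,back=0.):
    "a,phi deg; grasp point on lid shifted up mm"
    A=np.radians(a); lx=np.cos(A)*sx-np.sin(A)*sz; lz=np.cos(A)*sz+np.sin(A)*sx
    G=H-(160+back)*lx+(34+up)*lz
    th=np.radians(a+phi); tz=-(np.cos(th)*sz+np.sin(th)*sx); ty=sy; tx=np.cross(ty,tz)
    return G+18.7*tz-0*tz, np.c_[tx,ty,tz], G
E
python3 - <<'E'
from plan import *
np.set_printoptions(suppress=True,precision=2)
for phi in (-10,-15,-20,-25,-30,-35,-40):
    q=[-.33,.24,1.39,0,1.51,-2.03]; print("phi",phi)
    for a in (0,10,20,30,40,50,55):
        T,R,G=tool(a,phi); q,e,er=ik(T,R,q)
        if a in(0,30,50,55):print(a,q,round(e,1),round(er,3),T)
E
```

```text
phi -10
0 [-0.38  0.14  1.66  0.09  1.19 -2.11] 0.0 0.0 [608.72 -83.88 194.58]
30 [-0.25  0.62  0.93 -0.13  1.92 -1.97] 0.0 0.0 [638.75 -79.92 270.47]
50 [-0.19  1.12  0.18 -0.33  2.47 -2.09] 15.8 0.013 [678.35 -74.71 308.03]
55 [-0.18  1.14  0.18 -0.38  2.51 -2.12] 40.1 0.029 [690.08 -73.16 315.06]
phi -15
0 [-0.4   0.08  1.74  0.15  1.11 -2.16] 0.0 0.0 [610.3  -83.67 194.94]
30 [-0.26  0.54  1.02 -0.1   1.82 -1.97] 0.0 0.0 [640.3  -79.72 269.98]
50 [-0.2   1.1   0.18 -0.28  2.42 -2.06] 2.8 0.003 [679.63 -74.54 307.03]
55 [-0.19  1.11  0.18 -0.33  2.46 -2.08] 27.3 0.023 [691.28 -73.01 313.96]
phi -20
0 [-0.43  0.02  1.81  0.22  1.02 -2.22] 0.0 0.0 [611.84 -83.47 195.43]
30 [-0.27  0.46  1.11 -0.07  1.73 -1.98] 0.0 0.0 [641.87 -79.51 269.63]
50 [-0.2   0.98  0.35 -0.22  2.3  -2.01] 0.0 0.0 [681.   -74.36 306.16]
55 [-0.19  1.09  0.18 -0.28  2.42 -2.05] 14.0 0.013 [692.56 -72.84 312.97]
phi -25
0 [-0.46 -0.03  1.88  0.3   0.94 -2.29] 0.0 0.0 [613.34 -83.27 196.05]
30 [-0.29  0.39  1.2  -0.04  1.63 -1.99] 0.0 0.0 [643.48 -79.3  269.41]
50 [-0.21  0.87  0.51 -0.17  2.18 -1.99] 0.0 0.0 [
[... 278 characters left out ...]
 -1.97] 0.0 0.0 [683.93 -73.98 304.78]
55 [-0.21  0.93  0.39 -0.18  2.23 -1.99] 0.0 0.0 [695.36 -72.47 311.34]
phi -35
0 [-0.52 -0.12  2.02  0.51  0.8  -2.49] 0.0 0.0 [616.13 -82.9  197.68]
30 [-0.33  0.25  1.37  0.04  1.44 -2.03] 0.0 0.0 [646.71 -78.87 269.41]
50 [-0.24  0.67  0.76 -0.1   1.95 -1.96] 0.0 0.0 [685.47 -73.77 304.29]
55 [-0.22  0.82  0.55 -0.14  2.1  -1.97] 0.0 0.0 [696.85 -72.27 310.71]
phi -40
0 [-0.55 -0.16  2.09  0.64  0.74 -2.63] 0.0 0.0 [617.42 -82.73 198.67]
30 [-0.35  0.19  1.46  0.08  1.35 -2.06] 0.0 0.0 [648.31 -78.66 269.63]
50 [-0.25  0.59  0.87 -0.07  1.84 -1.96] 0.0 0.0 [687.05 -73.56 303.93]
55 [-0.23  0.72  0.68 -0.1   1.98 -1.96] 0.0 0.0 [698.39 -72.07 310.22]
```

Call:
jog_arm(series=[{"offset":[-0.3,-0.1,-0.2],"delta_rot":[0.7,-5.15,0]},{"offset":[-0.3,-0.1,-0.2],"delta_rot":[0.7,-5.15,0]},{"offset":[-0.3,-0.1,-0.2],"delta_rot":[0.7,-5.15,0]},{"offset":[-0.3,-0.1,-0.2],"delta_rot":[0.7,-5.15,0]},{"offset":[-0.3,-0.1,-0.2],"delta_rot":[0.7,-5.15,0]}])

```text
t: 9.22
tcp_pos: [609.1, -78.3, 350.0]
eef_rot: [[-0.924, -0.139, -0.355], [-0.127, 0.99, -0.057], [0.36, -0.007, -0.933]]
wrist_force: [0.1, -0.3, 0.9]
opening: 51.0
```

Call:
jog_arm(series=[{"offset":[-0.3,-0.1,-0.6],"delta_rot":[0.7,-5.15,0]},{"offset":[-0.3,-0.1,-0.6],"delta_rot":[0.7,-5.15,0]},{"offset":[-0.3,-0.1,-0.6],"delta_rot":[0.7,-5.15,0]},{"offset":[-0.3,-0.1,-0.6],"delta_rot":[0.7,-5.15,0]},{"offset":[-0.3,-0.1,-0.6],"delta_rot":[0.7,-5.15,0]}])

```text
t: 9.63
tcp_pos: [593.9, -83.4, 320.2]
eef_rot: [[-0.987, -0.135, 0.086], [-0.135, 0.991, 0.003], [-0.086, -0.009, -0.996]]
wrist_force: [0.6, 0.0, -0.5]
opening: 51.2
```

Call:
jog_arm(series=[{"offset":[-0.3,-0.1,-0.8],"delta_rot":[0.7,-5.15,0]},{"offset":[-0.3,-0.1,-0.8],"delta_rot":[0.7,-5.15,0]},{"offset":[-0.3,-0.1,-0.8],"delta_rot":[0.7,-5.15,0]},{"offset":[-0.3,-0.1,-0.8],"delta_rot":[0.7,-5.15,0]},{"offset":[-0.3,-0.1,-0.8],"delta_rot":[0.7,-5.15,0]}])

```text
t: 10.05
tcp_pos: [578.7, -88.5, 280.1]
eef_rot: [[-0.85, -0.131, 0.51], [-0.117, 0.991, 0.06], [-0.514, -0.008, -0.858]]
wrist_force: [-0.2, 1.4, 0.1]
opening: 51.3
```

Run:
```python
from h import *
from plan import *
s=r.get_state(); print(s["t"],s["q"],s["tcp_pos"]);print(s["eef_rot"])
D.append([np.array(s[k]).tolist() for k in("q","tcp_pos","eef_rot")]); json.dump(D,open("D.json","w"))
t,R,G=tool(0,-30); pre=t-70*R[:,2]
print("move",pre-s["tcp_pos"],"rot",np.degrees(Ro.from_matrix(R@np.array(s["eef_rot"]).T).as_rotvec()))
d=r.capture("wrist"); cv2.imwrite("pics/wrist5.png",d["color"][:,:,::-1])
print(find("wrist","lid_grip"))
d=r.capture("top"); cv2.imwrite("pics/top5.png",d["color"][60:260,140:460,::-1].repeat(2,0).repeat(2,1))
```

```text
10.05 [-0.54 -0.26  1.96  0.37  1.04 -2.37] [578.75 -88.45 280.08]
[[-0.85 -0.13  0.51]
 [-0.12  0.99  0.06]
 [-0.51 -0.01 -0.86]]
move [  1.32   0.8  -22.65] rot [ 0.36  0.95 -0.03]
[([605.0, -88.6, 211.0], 0.57)]
```

View pics/wrist5.png

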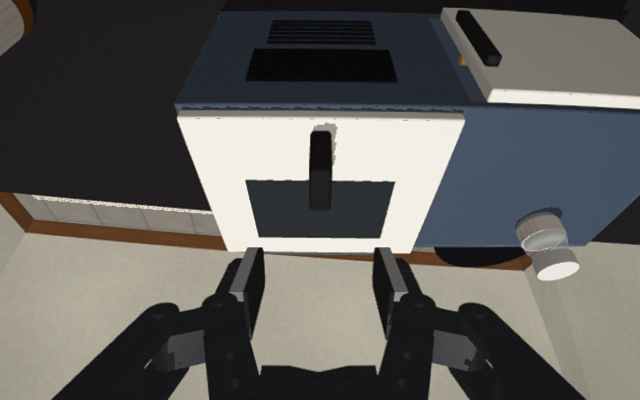

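View pics/top5.png

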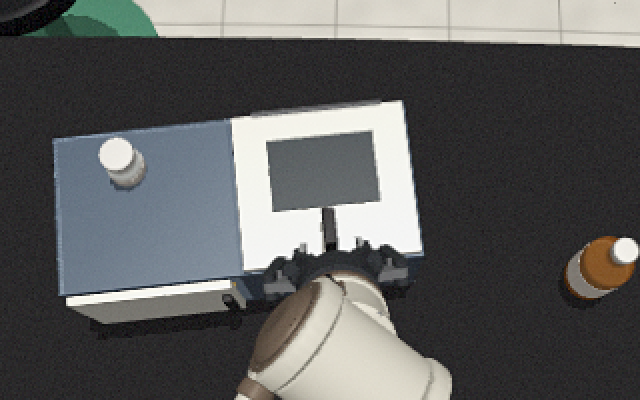

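The wrist view shows the grip at column ~321, midway between the fingers (248 to 390). The top view shows the door flush. I'll descend along the leaned approach.

Call:
jog_arm(series=[{"offset":[0.4,0.05,-0.8],"delta_rot":[0.1,0.2,0]},{"offset":[0.4,0.05,-0.8],"delta_rot":[0.1,0.2,0]},{"offset":[0.4,0.05,-0.8],"delta_rot":[0.1,0.2,0]},{"offset":[0.3,0.05,-0.8],"delta_rot":[0.1,0.2,0]},{"offset":[0.3,0.05,-0.8],"delta_rot":[0,0.2,0]}])

```text
t: 10.62
tcp_pos: [598.2, -86.3, 240.1]
eef_rot: [[-0.861, -0.132, 0.491], [-0.114, 0.991, 0.066], [-0.495, 0.001, -0.869]]
wrist_force: [-0.0, -0.4, -0.9]
opening: 50.8
```

Call:
jog_arm(series=[{"offset":[0.4,0.05,-0.8],"delta_rot":[0,0,0]},{"offset":[0.4,0.05,-0.8],"delta_rot":[0,0,0]},{"offset":[0.4,0.05,-0.8],"delta_rot":[0,0,0]},{"offset":[0.3,0.05,-0.8],"delta_rot":[0,0,0]},{"offset":[0.3,0.05,-0.8],"delta_rot":[0,0,0]}])

```text
t: 11.03
tcp_pos: [615.4, -83.9, 199.9]
eef_rot: [[-0.861, -0.131, 0.491], [-0.113, 0.991, 0.066], [-0.496, 0.001, -0.868]]
wrist_force: [0.1, -0.3, -0.2]
opening: 51.5
```

Run:
```python
from h import *
from plan import *
s=r.get_state(); print(s["t"],s["q"],s["tcp_pos"],s["wrist_force"])
D.append([np.array(s[k]).tolist() for k in("q","tcp_pos","eef_rot")]); json.dump(D,open("D.json","w"))
t,R,G=tool(0,-30)
print("move",t-s["tcp_pos"],"rot",np.degrees(Ro.from_matrix(R@np.array(s["eef_rot"]).T).as_rotvec()))
d=r.capture("wrist"); cv2.imwrite("pics/wrist6.png",d["color"][:,:,::-1])
d=r.capture("scene"); cv2.imwrite("pics/scene6.png",d["color"][80:280,200:520,::-1].repeat(2,0).repeat(2,1))
```

```text
11.0333 [-0.49 -0.08  1.95  0.39  0.87 -2.38] [615.41 -83.86 199.87] [ 0.11 -0.35 -0.21]
move [-0.64  0.78 -3.07] rot [-0.03 -0.29 -0.04]
```

View pics/wrist6.png

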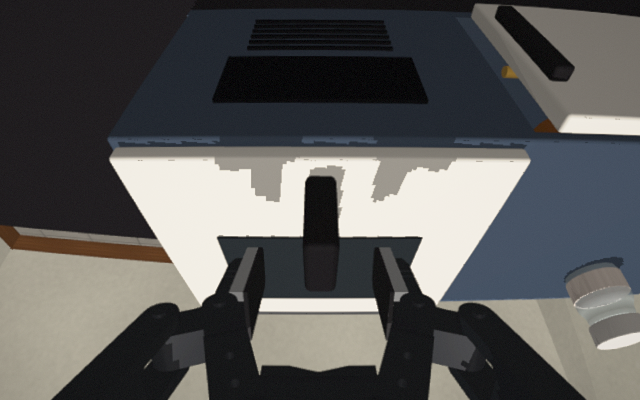

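View pics/scene6.png

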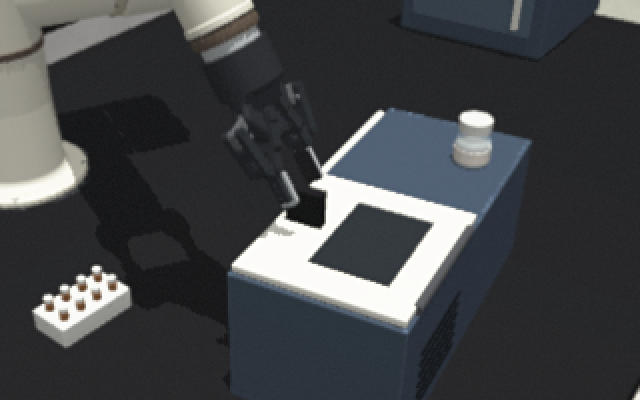

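The grip is centred between the fingers. Before grasping, I'll verify the door angle with depth, because an orange bit shows beside its free edge at (510,72).

Run:
```python
from h import *
for c in ["wrist","top","scene"]:
    d=r.capture(c); X=cloud(d)
    t=r.trace(c,"door")
    if not t: print(c,"none"); continue
    m=t[0]["pixels"]; m=cv2.erode(m.astype(np.uint8),np.ones((3,3)))>0
    p=X[m]; p=p[~np.isnan(p[:,0])]
    print(c,t[0]["confidence"],len(p),np.percentile(p,[2,50,98],axis=0).tolist())
    for nm,q in (("face",p[(p[:,2]<160)&(p[:,2]>20)]),("top",p[p[:,2]>160])):
        if len(q)<15: continue
        v=cv2.fitLine(q[:,:2].astype(np.float32),cv2.DIST_HUBER,0,.01,.01).ravel(); print(nm,len(q),v,np.degrees(np.arctan2(v[1],v[0])))
    # sampler/lid reference: front-top edge etc
    q=X[(abs(X[...,2]-171)<4)&(X[...,0]>500)&(X[...,0]<760)&(X[...,1]>50)&(X[...,1]<245)]
    if len(q)>200:
        # front edge of the top: min x per y bin
        ys=np.arange(60,240,10); e=[(np.percentile(q[abs(q[:,1]-y)<5][:,0],1.5),y) for y in ys if (abs(q[:,1]-y)<5).sum()>15]
        e=np.array(e); print("topfront",e[:,0], np.degrees(np.arctan(np.polyfit(e[:,1],e[:,0],1)[0])))
    if c=="wrist": cv2.imwrite("pics/wrist7.png",cv2.resize(d["color"][0:160,440:640,::-1],None,fx=4,fy=3.5,interpolation=cv2.INTER_NEAREST)[:,:800])
print(r.get_state()["t"])
```

```text
wrist 0.55 15568 [[527.5023276817185, 32.81139325081704, 22.610491435004842], [537.3189176561789, 62.96688860360661, 109.61720790832632], [551.040997258116, 150.01094651144516, 166.14842072079114]]
face 13537 [  0.13  -0.99 536.53  78.31] -82.78357
top 1902 [  0.13  -0.99 543.29  52.87] -82.44506
topfront [552.18 550.83 549.79 556.95 566.95 576.69 586.59 596.03 606.97 616.16
 624.7  633.36 643.55 652.92 661.6  671.59 680.64 691.53] 41.6605271312589
top 0.94 1002 [[516.3988315245648, 36.118959888252995, 41.328512664650425], [528.9228093106667, 126.79014587801231, 136.15049993648634], [543.656161427544, 218.37924871381225, 170.5116306070755]]
face 658 [  0.13  -0.99 529.87 110.61] -82.76496
top 344 [  0.13  -0.99 531.26 130.16] -82.69338
topfront [541.29 539.   536.22 536.11 535.84 533.14 535.34 532.35 529.98 527.69
 525.29 526.58 526.37 524.69 522.25 524.   521.56 528.42] -5.9313608711610035
scene none
11.4333
```

View pics/wrist7.png

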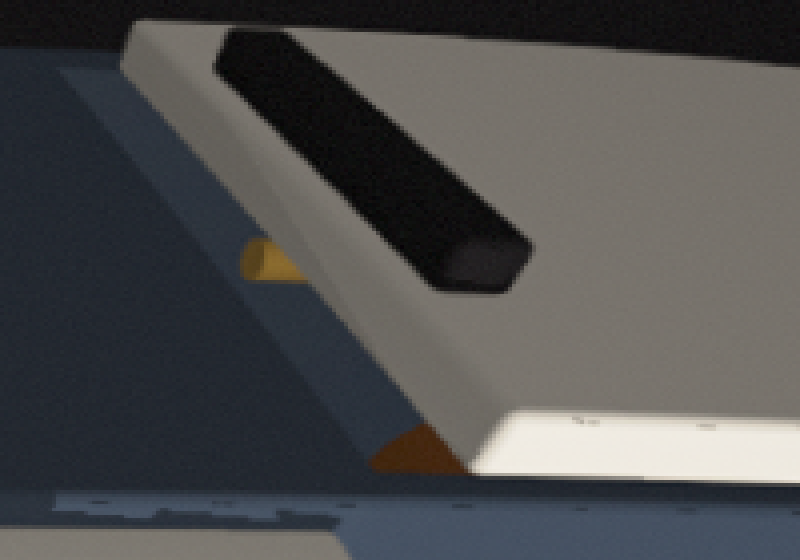

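The door is parallel to the sampler front (−82.7° against −82.5° for shut; ajar would be about −87.5°), so it is home. Now the grasp.

Call:
jog_arm(series=[{"offset":[-0.05,0.05,-0.3],"delta_rot":[0,-0.3,0]},{"offset":[0,0,0],"delta_rot":[0,0,0]},{"offset":[0,0,0],"delta_rot":[0,0,0]},{"offset":[0,0,0],"delta_rot":[0,0,0]},{"offset":[0,0,0],"delta_rot":[0,0,0]}], claw=-1)

```text
t: 11.85
tcp_pos: [614.2, -83.1, 197.7]
eef_rot: [[-0.859, -0.132, 0.495], [-0.113, 0.991, 0.067], [-0.5, 0.001, -0.866]]
wrist_force: [-6.1, 1.7, 3.5]
opening: 14.4
```

Call:
jog_arm(series=[{"offset":[0,0,0],"delta_rot":[0,0,0]},{"offset":[0,0,0],"delta_rot":[0,0,0]},{"offset":[0,0,0],"delta_rot":[0,0,0]},{"offset":[0,0,0],"delta_rot":[0,0,0]},{"offset":[0,0,0],"delta_rot":[0,0,0]}])

```text
t: 12.27
tcp_pos: [614.2, -83.1, 197.7]
eef_rot: [[-0.859, -0.132, 0.495], [-0.113, 0.991, 0.067], [-0.499, 0.001, -0.866]]
wrist_force: [-5.0, 1.7, 4.1]
opening: 14.1
```

Run:
```python
from h import *
from plan import *
s=r.get_state(); print(s["t"],s["tcp_pos"],s["wrist_force"],s["opening"],s["torque"])
# lid hinge from top view rect agrees? compute path in rows from measured pose, phi=-30
R0=np.array(s["eef_rot"]);T0=np.array(s["tcp_pos"])
pr=T0
for a in np.arange(5,56,5):
    M=Ro.from_rotvec(np.radians(a)*sy).as_matrix()
    T=H+M@(T0-H); print(a,(T-pr)/10,T); pr=T
print("axis",sy*5)
```

```text
12.2667 [614.18 -83.06 197.67] [-5.    1.71  4.1 ] 14.067064503128648 [0.21 0.8  0.03]
5 [0.24 0.03 1.31] [616.62 -82.74 210.77]
10 [0.36 0.05 1.28] [620.18 -82.27 223.61]
15 [0.47 0.06 1.25] [624.85 -81.66 236.08]
20 [0.57 0.08 1.2 ] [630.57 -80.91 248.09]
25 [0.67 0.09 1.15] [637.31 -80.02 259.56]
30 [0.77 0.1  1.08] [645.01 -79.   270.39]
35 [0.86 0.11 1.01] [653.62 -77.87 280.5 ]
40 [0.95 0.12 0.93] [663.07 -76.63 289.82]
45 [1.02 0.13 0.85] [673.29 -75.28 298.27]
50 [1.09 0.14 0.75] [684.2  -73.85 305.79]
55 [1.15 0.15 0.65] [695.72 -72.33 312.32]
axis [-0.65  4.96  0.  ]
```

Call:
jog_arm(series=[{"offset":[0.1,0.01,0.66],"delta_rot":[-0.33,2.48,0]},{"offset":[0.14,0.02,0.65],"delta_rot":[-0.33,2.48,0]},{"offset":[0.17,0.02,0.64],"delta_rot":[-0.33,2.48,0]},{"offset":[0.19,0.03,0.64],"delta_rot":[-0.33,2.48,0]},{"offset":[0.22,0.03,0.63],"delta_rot":[-0.33,2.48,0]}])

```text
t: 12.68
tcp_pos: [622.1, -82.1, 229.5]
eef_rot: [[-0.947, -0.131, 0.294], [-0.125, 0.991, 0.04], [-0.297, 0.001, -0.955]]
wrist_force: [-1.3, 1.0, -1.7]
opening: 14.3
```

Run:
```python
from h import *
s=r.get_state(); print(s["t"],s["q"],s["wrist_force"],s["opening"],s["torque"])
d=r.capture("scene"); cv2.imwrite("pics/scene8.png",d["color"][80:280,200:520,::-1].repeat(2,0).repeat(2,1))
```

```text
12.6833 [-0.41  0.05  1.7   0.17  1.13 -2.16] [-1.3   0.99 -1.74] 14.274550905741902 [ 0.22  0.3  -0.01]
```

View pics/scene8.png

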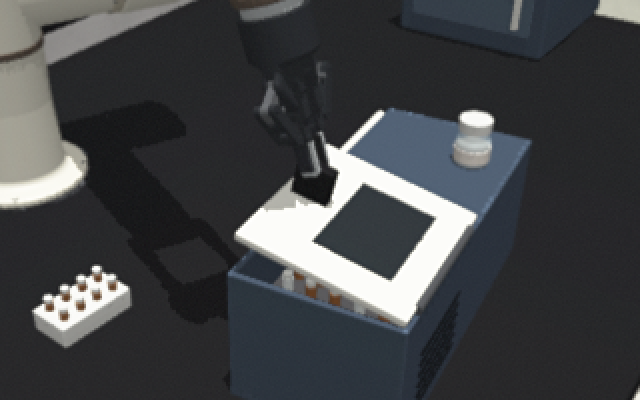

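The lid is coming up cleanly with the grip held, so I'll continue the arc.

Call:
jog_arm(series=[{"offset":[0.25,0.03,0.62],"delta_rot":[-0.33,2.48,0]},{"offset":[0.27,0.04,0.61],"delta_rot":[-0.33,2.48,0]},{"offset":[0.3,0.04,0.59],"delta_rot":[-0.33,2.48,0]},{"offset":[0.32,0.04,0.58],"delta_rot":[-0.33,2.48,0]},{"offset":[0.35,0.05,0.57],"delta_rot":[-0.33,2.48,0]}])

```text
t: 13.15
tcp_pos: [637.2, -80.2, 259.4]
eef_rot: [[-0.988, -0.131, 0.083], [-0.13, 0.991, 0.012], [-0.084, 0.001, -0.996]]
wrist_force: [-2.0, 0.4, -1.1]
opening: 14.2
```

Call:
jog_arm(series=[{"offset":[0.37,0.05,0.55],"delta_rot":[-0.33,2.48,0]},{"offset":[0.4,0.05,0.53],"delta_rot":[-0.33,2.48,0]},{"offset":[0.42,0.06,0.51],"delta_rot":[-0.33,2.48,0]},{"offset":[0.44,0.06,0.5],"delta_rot":[-0.33,2.48,0]},{"offset":[0.46,0.06,0.48],"delta_rot":[-0.33,2.48,0]}])

```text
t: 13.57
tcp_pos: [658.5, -77.6, 285.3]
eef_rot: [[-0.983, -0.131, -0.132], [-0.13, 0.991, -0.017], [0.133, 0.0, -0.991]]
wrist_force: [-1.8, -0.7, -0.5]
opening: 14.0
```

Run:
```python
from h import *
from plan import *
s=r.get_state(); print(s["t"],s["q"],s["tcp_pos"],s["wrist_force"],s["opening"],s["torque"])
R=np.array(s["eef_rot"]); print("tilt+30",np.degrees(np.arctan2(-R[:,2]@sx,-R[2,2]))+30)
v=np.array(s["tcp_pos"])-H; v0=np.array([614.18,-83.06,197.67])-H
ang=lambda v: np.degrees(np.arctan2(v[2],-v@sx)); print("lid by tcp",ang(v)-ang(v0), np.hypot(v[2],v@sx)-np.hypot(v0[2],v0@sx))
d=r.capture("scene"); cv2.imwrite("pics/scene9.png",d["color"][80:280,200:520,::-1].repeat(2,0).repeat(2,1))
```

```text
13.5667 [-0.27  0.47  1.07 -0.05  1.72 -1.98] [658.45 -77.58 285.33] [-1.8  -0.67 -0.52] 14.004312079257051 [ 0.    0.27 -0.08]
tilt+30 37.651991502177346
lid by tcp 37.5639166309513 -0.0641362704781443
```

View pics/scene9.png

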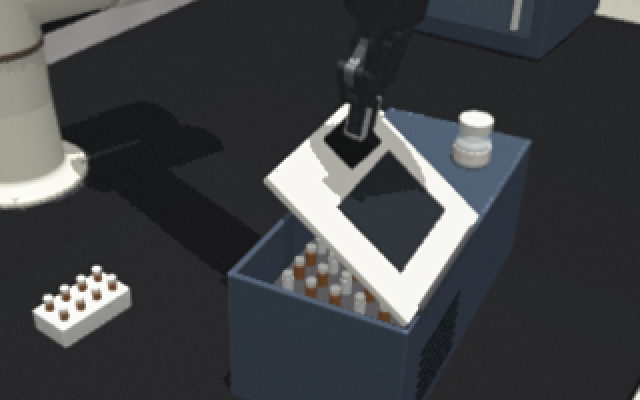

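Call:
jog_arm(series=[{"offset":[0.48,0.07,0.46],"delta_rot":[-0.33,2.46,0]},{"offset":[0.5,0.07,0.44],"delta_rot":[-0.33,2.46,0]},{"offset":[0.51,0.07,0.41],"delta_rot":[-0.33,2.46,0]},{"offset":[0.53,0.08,0.39],"delta_rot":[-0.33,2.46,0]},{"offset":[0.54,0.08,0.37],"delta_rot":[-0.33,2.46,0]}])

```text
t: 14.03
tcp_pos: [684.4, -74.3, 305.7]
eef_rot: [[-0.932, -0.131, -0.339], [-0.123, 0.991, -0.045], [0.342, -0.001, -0.94]]
wrist_force: [-0.2, -2.3, -1.2]
opening: 14.1
```

Call:
jog_arm(series=[{"offset":[0,0,0],"delta_rot":[0,0,0]},{"offset":[0,0,0],"delta_rot":[0,0,0]},{"offset":[0,0,0],"delta_rot":[0,0,0]},{"offset":[0,0,0],"delta_rot":[0,0,0]},{"offset":[0,0,0],"delta_rot":[0,0,0]}])

```text
t: 14.45
tcp_pos: [684.2, -74.4, 305.5]
eef_rot: [[-0.932, -0.131, -0.337], [-0.123, 0.991, -0.045], [0.34, -0.001, -0.94]]
wrist_force: [-1.6, -2.6, -1.3]
opening: 14.1
```

Run:
```python
from h import *
from plan import *
s=r.get_state(); print(s["t"],s["q"],s["tcp_pos"],s["wrist_force"],s["opening"],s["torque"])
R=np.array(s["eef_rot"]); print("tilt+30",np.degrees(np.arctan2(-R[:,2]@sx,-R[2,2]))+30)
v=np.array(s["tcp_pos"])-H; v0=np.array([614.18,-83.06,197.67])-H
ang=lambda v: np.degrees(np.arctan2(v[2],-v@sx)); print("lid by tcp",ang(v)-ang(v0), np.hypot(v[2],v@sx)-np.hypot(v0[2],v0@sx))
for c in ["scene","top"]:
    d=r.capture(c); X=cloud(d)
    cv2.imwrite(f"pics/{c}10.png",d["color"][60:260,150:470,::-1].repeat(2,0).repeat(2,1))
    # lid plane: points in lid region
    L=X.reshape(-1,3); rel=L-H; xs=rel@sx; ys=rel@sy; zs=rel[:,2]
    m=(xs>-130)&(xs<10)&(abs(ys)<100)&(zs>8)&(zs<165)&(abs(zs*np.cos(np.radians(50))+xs*np.sin(np.radians(50))-5)<25)
    q=np.c_[xs[m],zs[m]].astype(np.float32); 
    vv=cv2.fitLine(q,cv2.DIST_HUBER,0,.01,.01).ravel(); print(c,m.sum(),"lid angle depth",np.degrees(np.arctan2(vv[1],-vv[0])))
    t=r.trace(c,"lid_panel")
    if t:
        mm=cv2.erode(t[0]["pixels"].astype(np.uint8),np.ones((5,5))).ravel()>0
        q=np.c_[xs[mm],zs[mm]]; q=q[~np.isnan(q[:,0])].astype(np.float32)
        vv=cv2.fitLine(q,cv2.DIST_HUBER,0,.01,.01).ravel(); print(c,len(q),t[0]["confidence"],"trace",np.degrees(np.arctan2(vv[1],-vv[0])))
    for n in ["lid_grip","door_pad","amber_bottle","small_jar","vial_rack"]: print(c,n,find(c,n))
print(r.get_state()["t"])
```

```text
14.45 [-0.23  0.77  0.64 -0.14  2.06 -1.97] [684.19 -74.38 305.54] [-1.59 -2.55 -1.34] 14.137441979729418 [-0.32 -0.03  0.11]
tilt+30 49.90154692303146
lid by tcp 49.928068323315756 -0.16810103995271675
scene 4813 lid angle depth -130.12476
scene 4861 0.75 trace -130.02487
scene lid_grip [([686.0, -75.8, 319.0], 0.9)]
scene door_pad []
scene amber_bottle [([596.1, -445.4, 0.9], 0.9)]
scene small_jar [([683.1, 163.1, 172.7], 0.69)]
scene vial_rack []
top 1808 lid angle depth -130.58296
top 1510 0.68 trace -130.39253
top lid_grip [([686.0, -70.8, 320.5], 0.95)]
top door_pad []
top amber_bottle [([594.2, -443.2, -1.0], 0.87), ([702.5, -70.0, 248.8], 0.54)]
top small_jar [([686.2, 166.9, 171.6], 0.47)]
top vial_rack [([349.9, -199.9, -3.2], 0.83), ([659.5, 35.6, -0.4], 0.53)]
15.15
```

View pics/scene10.png

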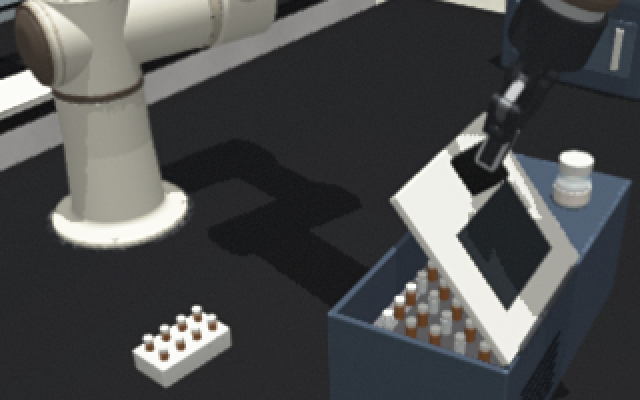

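View pics/top10.png

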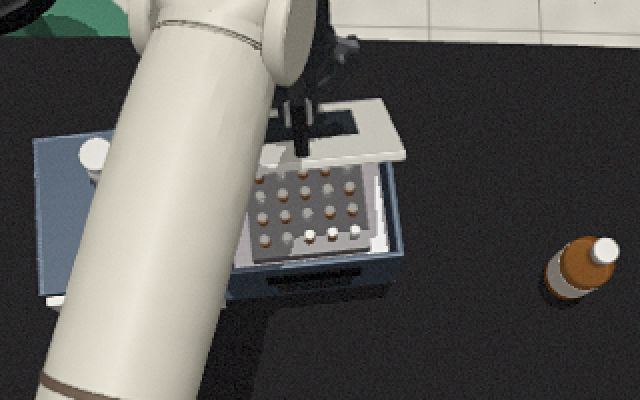

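The lid is at 50° by every measure and steady, and the bystanders haven't moved. I'm handing the job in.

Run:
```python
from h import *
s=r.get_state(); print(s["t"],s["tcp_pos"],s["wrist_force"],s["opening"],abs(np.array(s["qvel"])).max())
print(r.job_done())
```

```text
15.15 [684.38 -74.27 305.65] [ 0.52 -4.48 -4.87] 14.200795602611395 0.0008882250640176931
the job is handed in; nothing more can be done
None
```

The front door is shut on its catch, and the gripper is still holding the vial-well lid open at about 50°. I handed the job in at 15.2 s of the 51 s allowed.

- **Door:** I pushed it shut with closed fingers until the catch gave way, and it then held firm under a 20 N push. After I backed off, depth readings put it parallel to the sampler front to within 0.3°; a door short of the catch would be about 5° off. At the end the arm and the lid hid most of the door from the cameras, so I could not measure it again. Nothing touched it after that check.
- **Lid:** A rehearsal in the air showed that tilting the tool the full 50° ran joint 3 into its limit. I grasped the grip with the tool leaned 30° towards the robot instead. The final lid angle was 49.9° from the arm pose and 50.0 to 50.6° from depth in two cameras. The arm was still, with wrist force under 7 N.
- **Bottle, jar and rack:** All three were found within about 4 mm of their starting positions, which is the accuracy of the detector. The scene camera's detector missed the rack at the end, but the top camera found it. The detector also gave a few low-confidence false hits, which I ignored.

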